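# Free the seized die latch of a clay extruder

### The job

The steel latch on the extruder's head is seized with dried clay: rock its bar handle gently to and fro in small arcs, backing off whenever it comes up hard so that the thin stop post beside it is never bent out of line, until it breaks free. Then swing the latch a quarter turn anticlockwise off the die, lift the die out of its recess by its stub and stand it upright in the wash tray, setting it down rather than dropping it. Let go of everything and leave the mug, the jar and the brush where they are.

Things in the scene. Friction and masses are not known exactly. Their poses are not given: they have to be found in the camera images.
- head: Extruder head: fixed aluminium block, 110 mm (x) by 200 mm (y) by 50 mm high, origin at the centre of its underside. In its own frame the latch's axis is vertical at x 0, y +45 mm, and the round die recess (67 mm wide, 6 mm deep) is centred at x 0, y -45 mm.
- latch_grip (a point): Point to grip on the latch, on its vertical turning axis, 38 mm above the block's top, inside its steel bar handle (64 mm long, 16 wide, 28 tall; its top 10 mm above this point, its underside 18 mm below). The bar runs along this point's y axis; the point turns with the latch. Below the bar is a neck 14 mm thick.
- tab_tip (a point): Outer end, top face, of the latch's flat steel tab: 18 mm wide, 6 mm thick, under the bar handle and in line with it. This point is 72 mm from the turning axis and 28 mm below the grip point. When closed, the tab reaches over the die's rim, 2 mm above it, and holds it in.
- latch (a joint): Turn of the latch, rad: 0 with the tab pointing at the die's centre, growing anticlockwise seen from above, up to 1.65. Starts near 0, seized: moves with 0.1 N m friction in an arc of about 0.5 in all, unevenly placed, with a springy stop (4 N m/rad) at each end. Each stroke from stop to stop loosens it; after 2 to 5 it turns on freely anticlockwise; clockwise it always stops. Stays where left.
- stop_post (a point): Top of the thin springy stop post (6 mm diameter, 14 mm tall) on the block, 38 mm from the latch's axis on the side away from the die. Forcing the latch against its stop pushes it sideways, 1 mm per 0.1 N m, and it springs back; pushed 4 mm (0.4 N m) it counts as bent.
- die_grip (a point): Grasp point on the die's stub, on its axis, 35 mm above the die's underside. The die is a loose steel disc, 64 mm diameter, 8 mm thick, about 250 g, with an upright stub 20 mm in diameter whose top is 18 mm above this point. Its z axis points up the stub. At first it sits in the head's recess, its underside 44 mm above the bench.
- tray: Grey wash tray, fixed, open on top, 180 mm (x) by 140 mm (y) by 30 mm high, walls and floor 5 mm, origin at the centre of its underside. It stands on the left or on the right of the head.
- mug: Bystander: unglazed mug, 76 mm in diameter, 85 mm tall, with a handle; origin at the centre of its underside.
- jar: Bystander: clear jar with a white cap, 70 mm in diameter, 90 mm tall; origin at the centre of its underside.
- brush: Bystander: brush lying beyond the head; origin under its middle.
There are look-alikes about, which are no part of the job. There is more than one size of the tray; the job needs the largest.

How it is judged (in metres and radians):
On the way:
1. the latch has broken free and is swung off the die (value of joint latch above 1.1 rad), for 0.2 s.
At the end, for the whole second after the job is handed in: The latch is swung open (its joint above 1.0 rad) and the die stands upright (within 0.12 rad) on the floor of the wash tray, flat on the floor within 5 mm and wholly inside the walls, released (value of joint latch above 1 rad and x of die_grip in the frame of tray between -0.055 and 0.055 m and y of die_grip in the frame of tray between -0.035 and 0.035 m and z of die_grip in the frame of tray below 0.045 m and angle between die_grip's own z axis and vertical below 0.12 rad and distance between die_grip and tray below 0.09 m); the robot touches nothing.
It fails at once if the stop post is bent (pushed more than 4 mm out of line) (distance of stop_post from where it was at the start of the episode above 0.004 m).
It fails at once if the die is dropped (falls freely by more than about 8 mm) (linear speed of die above 0.4 m/s and contact force between the fingers and die below 0.05 N).
It fails at once if the mug, the jar or the brush is moved more than 30 mm (distance of any of mug, jar, brush from where it was at the start of the episode above 0.03 m).
It also fails if it takes over 72 s, if anything falls off the work surface, if the arm or the gripper's body presses on something with over 40 N, if the wrist force passes 120 N, or if a joint passes its speed limit or range.

### The arm

A 6-joint arm with a two-finger parallel gripper is mounted at the origin on the work surface. World frame = base frame: x ahead of the robot, y to its left, z up, the work surface at z = 0. Lengths are in mm, angles in rad, forces in N, time in s.
With the tool pointing down it reaches from about 275 to 775 mm from the base axis. Payload 14.6 kg.
Tool frame: the origin (TCP) lies between the finger pads; the fingertips stand 25 mm ahead of it and the grasp point (between the pads) lies 6 mm ahead of it; z points along the fingers, y is the direction in which the jaws open and shut (so a half turn about z gives the same grasp; the last joint's range is limited). The gripper opens to 85 mm and grips with 20 to 120 N. Pads are 22 mm wide; open, the fingers measure 114 mm over their backs; the gripper's body (76 mm by 85 mm) begins 54 mm behind the grasp point. The pads swing forward as they close: fully open they stand 13 mm farther back than shut.
Start: joints at [1.134, 0.263, -0.048, 1.259, 0, 1.415], TCP at [145.999, 504.294, 256.278] pointing down, gripper open.
Joint ranges: [-2.65, 2.65], [-0.89, 1.7], [-1.18, 1.37], [-2.13, 2.11], [-1.35, 1.29], [-3.14, 3.14]. Speed limits (rad/s): [1.89, 1.89, 2.57, 2.79, 3.14, 3.14].

### API

Orientations are given as a unit quaternion [w, x, y, z].
In Python, from cell import bot gives the robot as it stands.
- The arm moves only by the shell command python3 -m jog 'ROWS' [FORCE]. ROWS is JSON, a list of rows, each a list of 3 entries, a list of its own where there are three numbers: the finger opening in mm, from 0 to 85.4, then the shift along the tool's x, y, z in mm, then the turn, a rotation vector about the tool's x, y, z in degrees. In form: [[claw, [tx, ty, tz], [ax, ay, az]], ...]. A call has 1 to 20 rows; each row is the pose to reach, as a shift and turn from the pose commanded when the call began, along the tool's axes at that moment; what a row does not reach only later rows make up. A row lasts 1/10 s, in which the tool goes at most 50 mm and 8.59 degrees, less where a joint would pass 70% of its speed; a pose out of reach is approached as far as the arm can. A call with a gripper value outside its range is refused whole. The fingers move at their own pace and stop on an object; FORCE is the grip in N (left out, the last holds). Time passes only in rows, so rows that repeat a pose let the fingers close. It gives the time, the measured TCP pose, the force and the opening at its end, in the units of the state.
- bot.get_state(): the state, without advancing time (a new reading comes with each control period).
- bot.grab_frame(name): name is "scene" or "top"; returns a dict with "img" (400x640x3 uint8, blue, green, red), "z_map" (400x640 float32, mm along the optical axis (not along the pixel's ray), 0 where there is no reading), "K" (3x3 intrinsics, pixels), "k1" (the pictures are not rectified: a ray, as slopes to the right and down, at radius r is drawn at 1 + k1 r^2 times it, then the intrinsics apply), "R" (3x3) and "t" (3): a world point X has camera coordinates R X + t. Camera axes: x right, y down, z forward; pixel columns grow to the right and rows downward; lengths in mm; the calibration is good to about 2 mm. A picture is of the moment at which its call begins.
- bot.finish_job(): hands the job in, once; it reports no verdict.
The state is a dict: "time": time; "joints": joint angles; "joint_vel": joint speeds; "joint_efforts": joint torques, N m; "ee_pos": TCP position; "tcp_rot": TCP orientation; "wrist_force": force on the tool from outside, world axes, zero at the start; "wrist_torque": the same for the moment, N m; "grip_width": finger opening in mm.
Only numpy, scipy, OpenCV 4.12 (cv2) and the standard library are available. Lean on these libraries where they do the work, as an engineer would, in place of code of your own. Each camera call takes 0.05 s, during which the arm holds its last target. There are 200 camera calls.

## Working session

There is one attempt and no reset: what is moved stays moved. The work goes in short steps, Python scripts to look and compute and a shell command to move; the robot and the scene stay as the last step left them, time stands still between calls to the robot, and variables do not carry over. Pictures are saved under pics/ and viewed, about 8 in all and at most 12, crops included, and the job is handed in when it is done.

```bash
ls; mkdir -p pics
cat > h.py <<'E'
import numpy as np,cv2
from cell import bot
from scipy.spatial.transform import Rotation as Ro
def grab(n,save=None):
    f=bot.grab_frame(n)
    if save: cv2.imwrite('pics/'+save,f['img'])
    return f
def ray(f,u,v):
    K=np.array(f['K']);d=np.array([(u-K[0,2])/K[0,0],(v-K[1,2])/K[1,1]])
    s=d.copy()
    for _ in range(20): s=d/(1+f['k1']*(s@s))
    R=np.array(f['R']);t=np.array(f['t']).ravel()
    return -R.T@t, R.T@np.array([s[0],s[1],1])
def onz(f,u,v,z):
    o,d=ray(f,u,v);return o+d*(z-o[2])/d[2]
def dep(f,u,v):
    o,d=ray(f,u,v);return o+d*float(f['z_map'][int(v),int(u)])
def proj(f,X):
    c=np.array(f['R'])@X+np.array(f['t']).ravel();s=c[:2]/c[2];s=s*(1+f['k1']*(s@s));K=np.array(f['K'])
    return K[0,0]*s[0]+K[0,2],K[1,1]*s[1]+K[1,2]
def tool(dw):  # world shift -> tool axes
    w,x,y,z=bot.get_state()['tcp_rot'];return Ro.from_quat([x,y,z,w]).inv().apply(dw)
def st():
    s=bot.get_state();w,x,y,z=s['tcp_rot'];M=Ro.from_quat([x,y,z,w]).as_matrix()
    print('t',s['time'],'p',np.round(s['ee_pos'],1),'F',np.round(s['wrist_force'],1),'T',np.round(s['wrist_torque'],3),'w',round(s['grip_width'],1),'\n',np.round(M,3),'j',np.round(s['joints'],3))
E
python3 - <<'E'
from h import *
st()
for n in('top','scene'):
    f=grab(n,n+'1.png');print(n,np.round(f['R'],2),np.round(f['t'],0),f['k1'])
E
```

```text
pics
t 0.0 p [145.9 504.1 255.8] F [ 0.2 -0.7 -0.6] T [-0.025  0.011 -0.044] w 85.3 
 [[-0.961  0.278 -0.   ]
 [ 0.278  0.961 -0.001]
 [ 0.    -0.001 -1.   ]] j [ 1.134  0.264 -0.049  1.259 -0.     1.416]
top [[ 0.02 -1.   -0.01]
 [-1.   -0.02 -0.06]
 [ 0.06  0.01 -1.  ]] [  99.  561. 1088.] -0.010879291814822051
scene [[-0.59  0.81 -0.  ]
 [ 0.61  0.44 -0.65]
 [-0.53 -0.38 -0.76]] [ 219. -327. 1399.] -0.11449584489553043
```

View pics/top1.png

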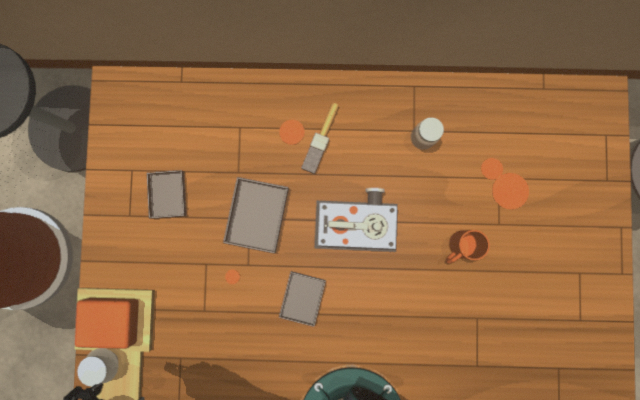

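View pics/scene1.png

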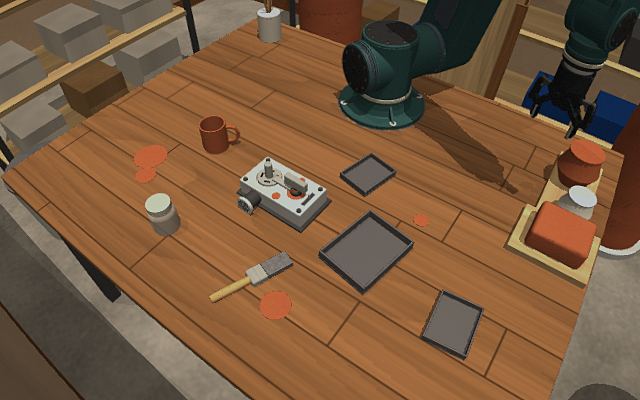

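The top view shows the head at (357,226), with the die at about (376,226) and the latch at about (340,225). The tray candidates are (257,216), which is the largest, and the smaller (167,195) and (303,298). The mug is at (470,245), the jar at (430,132) and the brush at (320,140). I'll check these with close crops and masks.

Run:
```python
from h import *
f=grab('top');g=grab('scene')
a=cv2.resize(f['img'][190:260,305:410],None,fx=7,fy=7,interpolation=2)[:,:735]
b=cv2.resize(g['img'][145:235,230:335],None,fx=5,fy=5,interpolation=2)
cv2.imwrite('pics/c1.png',a[:,:]);cv2.imwrite('pics/c2.png',b)
# heads & trays
hsv=cv2.cvtColor(f['img'],cv2.COLOR_BGR2HSV)
m=((hsv[...,1]<70)).astype(np.uint8)*255
m[:80]=0;m[340:]=0;m[:,:130]=0
for c in cv2.findContours(m,0,2)[0]:
    if cv2.contourArea(c)>150:
        r=cv2.minAreaRect(c);bx=cv2.boxPoints(r)
        for z in(30,50): 
            P=np.array([onz(f,u,v,z)[:2] for u,v in bx]);print(np.round(r[0],1),z,'c',np.round(P.mean(0),1),'sides',np.round(np.linalg.norm(P[1]-P[0]),0),np.round(np.linalg.norm(P[2]-P[1]),0),'ang',np.round(np.degrees(np.arctan2(*(P[1]-P[0])[::-1])),1))
for u,v in((350,240),(376,226),(330,215),(345,225),(257,216),(385,245)): print(u,v,np.round(dep(f,u,v),1))
```

```text
[302.2 298.5] 30 c [318.2 137.1] sides 123.0 94.0 ang -13.0
[302.2 298.5] 50 c [321.4 136.4] sides 121.0 92.0 ang -13.0
[356.2 218.2] 30 c [ 5.321e+02 -3.000e-01] sides 165.0 215.0 ang -1.0
[356.2 218.2] 50 c [531.3   1.4] sides 162.0 211.0 ang -1.0
[255.5 214.7] 30 c [535.1 266.8] sides 178.0 140.0 ang -9.6
[255.5 214.7] 50 c [534.3 263.7] sides 175.0 138.0 ang -9.6
[165.2 193.9] 30 c [584.8 510.6] sides 95.0 122.0 ang -85.2
[165.2 193.9] 50 c [583.1 503. ] sides 94.0 120.0 ang -85.2
[314.9 152.8] 30 c [704.3 113. ] sides 102.0 40.0 ang -20.2
[314.9 152.8] 50 c [700.4 112.7] sides 100.0 39.0 ang -20.2
[430. 130.] 30 c [ 772.5 -193.5] sides 69.0 64.0 ang -43.7
[430. 130.] 50 c [ 767.3 -188.2] sides 68.0 63.0 ang -43.7
[634.  209.5] 30 c [ 578.4 -734.7] sides 27.0 687.0 ang -88.6
[634.  209.5] 50 c [ 576.8 -719.4] sides 27.0 675.0 ang -88.6
350 240 [474.2  16.6  51.1]
376 226 [511.  -43.6  97.8]
330 215 [537.7  69.6  49.9]
345 225 [511.7  33.2  99. ]
257 216 [532.3 266.2   6. ]
385 245 [463.4 -74.7  46.4]
```

View pics/c1.png

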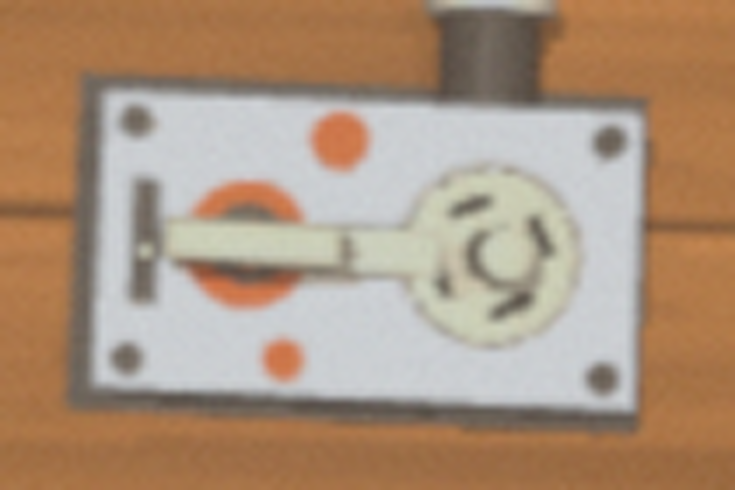

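View pics/c2.png

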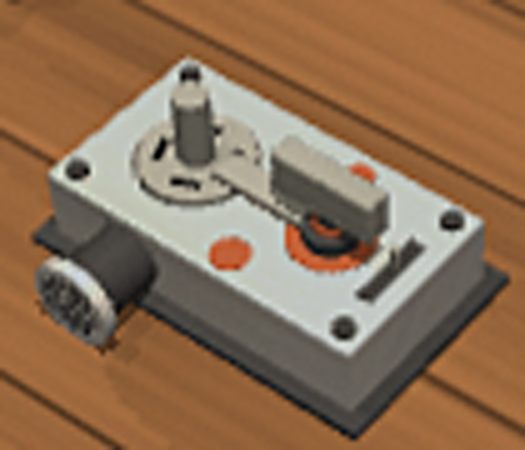

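The crops confirm the latch bar, crop centre (253,244) or image (341,225), with its tab lying over the die's rim. The die's stub is at crop (505,257) or image (377,227), and the stop post is at crop (146,250). The largest tray measures 178x140 mm, which matches. Next I'll measure the bar and stub.

Run:
```python
from h import *
for n in('top','scene'):
    f=grab(n)
    Z=f['z_map'];P=[];uv=[]
    for v in range(130,260):
        for u in range(230,410):
            if Z[v,u]>0:
                p=dep(f,u,v)
                if 430<p[0]<590 and -110<p[1]<110: P.append(p);uv.append((u,v))
    P=np.array(P)
    for lo,hi in((90,104),):
        k=(P[:,2]>lo)&(P[:,2]<hi)
        for nm,kk in(('bar',k&(P[:,1]>-5)),('stub',k&(P[:,1]<-15))):
            Q=P[kk]
            r=cv2.minAreaRect(Q[:,:2].astype(np.float32));w=np.linalg.svd(Q[:,:2]-Q[:,:2].mean(0))[2][0] if len(Q)>3 else 0
            print(n,nm,len(Q),np.round(Q.mean(0),1),'mar',np.round(r,1) if 0 else r,'dir',np.round(w,3))
    k=(P[:,2]>46)&(P[:,2]<54);print('block',k.sum(),cv2.minAreaRect(P[k][:,:2].astype(np.float32)),P[k].mean(0))
f=grab('top')
c=lambda x,y,z:np.round(onz(f,305+x/7-.43,190+y/7-.43,z),1)
print('post',c(146,250,64),'bar',c(253,244,98),'stub',c(505,257,97),'die disc',c(494,256,52),'ends',c(165,241,98),c(340,248,98))
print('block',[c(*q,50) for q in((97,90),(645,103),(636,412),(90,390))])
```

```text
top bar 161 [513.4  42.9  97. ] mar ((513.3910522460938, 41.7414436340332), (62.71509552001953, 15.919320106506348), 88.10218811035156) dir [-0.032 -0.999]
top stub 48 [511.  -47.   96.6] mar ((511.2422790527344, -46.56221008300781), (17.18767738342285, 17.21837615966797), 43.334415435791016) dir [-0.236 -0.972]
block 2685 ((522.8665161132812, -2.6578521728515625), (199.9594268798828, 131.10140991210938), 88.92121124267578) [512.15915331  -3.49885382  49.82740881]
scene bar 164 [519.9  46.1  96.8] mar ((519.3088989257812, 43.54734420776367), (65.67668914794922, 17.837677001953125), 86.98950958251953) dir [0.032 0.999]
scene stub 48 [517.2 -44.5  96.1] mar ((516.8555908203125, -44.902889251708984), (18.590133666992188, 17.542238235473633), 9.465968132019043) dir [0.37  0.929]
block 1904 ((524.6280517578125, -1.3054428100585938), (203.5581817626953, 129.73793029785156), 88.82624816894531) [525.23786987   5.47669761  50.49971609]
post [510.5  81.1  64. ] bar [512.9  43.8  98. ] stub [510.4 -45.5  97. ] die disc [511.5 -47.7  52. ] ends [513.2  74.9  98. ] [512.2  13.   98. ]
block [array([569.8, 100.4,  50. ]), array([ 569.6, -103.1,   50. ]), array([ 455.3, -101.1,   50. ]), array([458.5, 100.4,  50. ])]
```

```bash
python3 -m jog '[[50,[-483,-340,106],[0,0,75.7]],[50,[-483,-340,106],[0,0,75.7]],[50,[-483,-340,106],[0,0,75.7]],[50,[-483,-340,106],[0,0,75.7]],[50,[-483,-340,106],[0,0,75.7]],[50,[-483,-340,106],[0,0,75.7]],[50,[-483,-340,106],[0,0,75.7]],[50,[-483,-340,106],[0,0,75.7]],[50,[-483,-340,106],[0,0,75.7]],[50,[-483,-340,106],[0,0,75.7]],[50,[-483,-340,106],[0,0,75.7]],[50,[-483,-340,106],[0,0,75.7]],[50,[-483,-340,106],[0,0,75.7]],[50,[-483,-340,106],[0,0,75.7]],[50,[-483,-340,106],[0,0,75.7]],[50,[-483,-340,106],[0,0,75.7]],[50,[-483,-340,106],[0,0,75.7]],[50,[-483,-340,106],[0,0,75.7]]]'; python3 -c "
from h import *
st()
f=grab('scene');cv2.imwrite('pics/s2.png',cv2.resize(f['img'][100:240,200:360],None,fx=4,fy=4))"
```

```text
time: 2.15
ee_pos: [515.2, 44.0, 150.6]
tcp_rot: [0.0, 0.718, 0.696, 0.0]
wrist_force: [0.0, 0.0, 1.1]
grip_width: 49.9
t 2.15 p [515.2  44.  150.6] F [0.  0.  1.1] T [ 0.009  0.062 -0.008] w 49.9 
 [[ 0.031  1.     0.   ]
 [ 1.    -0.031 -0.   ]
 [-0.     0.    -1.   ]] j [-0.072  0.306 -0.285  0.98  -0.     1.529]
```

View pics/s2.png

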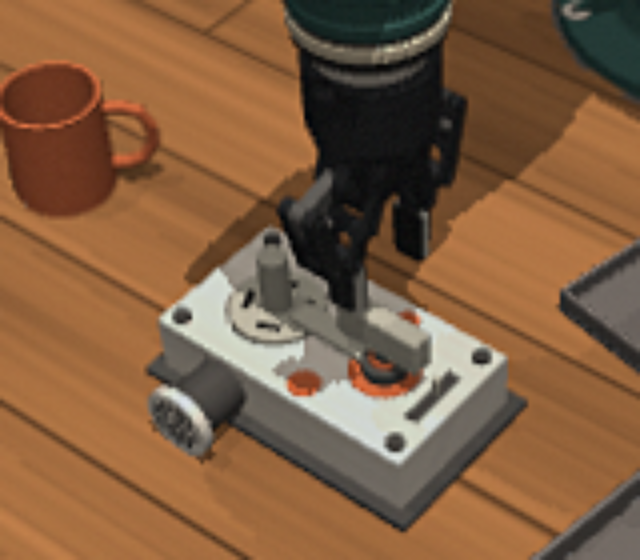

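The fingers straddle the bar, seen at about (385,335) in the crop. I'll descend and close gently.

```bash
python3 -m jog '[[50,[0,0,30],[0,0,0]],[50,[0,0,55],[0,0,0]],[50,[0,0,55],[0,0,0]],[50,[0,0,55],[0,0,0]]]' 20; python3 -c "
from h import *
st()"; python3 -m jog '[[14,[0,0,0],[0,0,0]],[14,[0,0,0],[0,0,0]],[14,[0,0,0],[0,0,0]],[14,[0,0,0],[0,0,0]],[14,[0,0,0],[0,0,0]],[14,[0,0,0],[0,0,0]]]' 20; python3 -c "
from h import *
st()"
```

```text
time: 2.6
ee_pos: [515.4, 43.5, 95.8]
tcp_rot: [-0.0, 0.718, 0.696, -0.0]
wrist_force: [-0.1, -0.1, -0.0]
grip_width: 50.1
t 2.6 p [515.4  43.5  95.8] F [-0.1 -0.1 -0. ] T [ 0.008  0.008 -0.034] w 50.1 
 [[ 0.032  0.999 -0.   ]
 [ 0.999 -0.032  0.   ]
 [-0.    -0.    -1.   ]] j [-0.073  0.355 -0.377  0.84  -0.     1.529]
time: 3.2
ee_pos: [516.0, 43.4, 96.3]
tcp_rot: [0.001, 0.718, 0.696, 0.001]
wrist_force: [-1.3, -0.0, 7.9]
grip_width: 15.5
t 3.2 p [516.   43.4  96.3] F [-1.3 -0.   7.9] T [0.046 0.224 0.03 ] w 15.5 
 [[ 0.032  0.999  0.002]
 [ 0.999 -0.032 -0.   ]
 [-0.     0.002 -1.   ]] j [-0.074  0.354 -0.377  0.838  0.     1.529]
```

```bash
for i in 1 2; do python3 -m jog '[[14,[0,0,0],[0,0,-1.5]],[14,[0,0,0],[0,0,-3]],[14,[0,0,0],[0,0,-3]]]' >/dev/null; python3 -c "
from h import *
s=bot.get_state();print(s['time'],np.round(s['wrist_force'],1),np.round(s['wrist_torque'],3),np.round(s['joints'][5]-s['joints'][0],4),np.round(s['ee_pos'],1),s['grip_width'])"; done
```

```text
3.5 [-0.7  0.1  7.2] [0.03  0.184 0.061] 1.5497 [516.1  43.4  96.3] 15.611214223293468
3.8 [0.6 0.  6.5] [0.056 0.123 0.101] 1.4974 [516.1  43.4  96.3] 15.908615445454036
```

```bash
cat > q.py <<'E'
from h import *
s=bot.get_state();print(round(s['time'],2),'F',np.round(s['wrist_force'],1),'T',np.round(s['wrist_torque'],3),'ang',np.round(np.degrees(1.602-s['joints'][5]+s['joints'][0]),1),np.round(s['ee_pos'],1),round(s['grip_width'],1))
E
for i in 1 2; do python3 -m jog '[[14,[0,0,0],[0,0,-1]],[14,[0,0,0],[0,0,-2]],[14,[0,0,0],[0,0,-2]]]' >/dev/null; python3 q.py; done
python3 -c "
from h import *
f=grab('top');cv2.imwrite('pics/t3.png',cv2.resize(f['img'][180:270,295:415],None,fx=5,fy=5))"
```

```text
4.1 F [0.2 0.2 6.9] T [0.097 0.111 0.036] ang 8.0 [516.1  43.4  96.3] 15.7
4.4 F [ 0.4 -0.2  6.7] T [0.049 0.13  0.03 ] ang 10.0 [516.1  43.4  96.3] 15.6
```

View pics/t3.png

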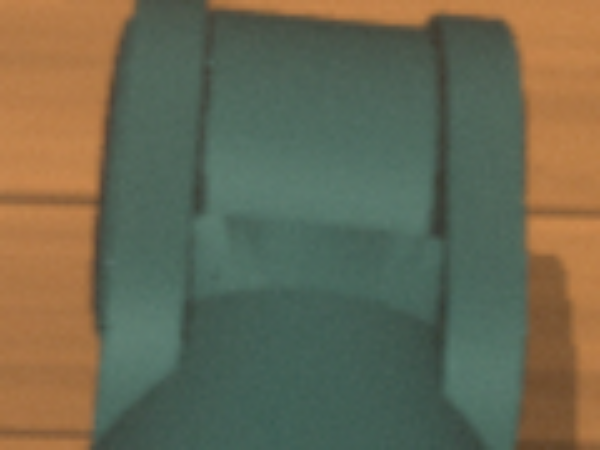

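```bash
for i in 1 2 3; do python3 -m jog '[[14,[0,0,0],[0,0,-1]],[14,[0,0,0],[0,0,-2]]]' >/dev/null; python3 q.py; done
```

```text
4.65 F [-0.9  0.2  6.3] T [ 0.154  0.044 -0.091] ang 12.0 [516.1  43.4  96.3] 15.4
4.85 F [0.  1.  6.5] T [ 0.099  0.006 -0.099] ang 14.0 [516.2  43.4  96.3] 15.3
5.05 F [-0.1  1.1  6.6] T [ 0.095 -0.    -0.101] ang 16.0 [516.2  43.4  96.3] 15.8
```

```bash
for i in 1 2 3; do python3 -m jog '[[14,[0,0,0],[0,0,-1]],[14,[0,0,0],[0,0,-2]]]' >/dev/null; python3 q.py; done
```

```text
5.25 F [0.  0.8 6. ] T [ 0.113 -0.011 -0.078] ang 18.0 [516.2  43.4  96.3] 15.2
5.45 F [1.3 2.  4.7] T [ 0.33  -0.113 -0.121] ang 20.0 [516.2  43.4  96.3] 15.8
5.65 F [ 0.9 -0.7  5.8] T [ 0.184 -0.104 -0.154] ang 22.0 [516.2  43.4  96.3] 15.7
```

```bash
for i in 1 2 ; do python3 -m jog '[[14,[0,0,0],[0,0,-1]],[14,[0,0,0],[0,0,-1]]]' >/dev/null; python3 q.py; done;python3 -c "
from h import *
f=grab('scene');cv2.imwrite('pics/s3.png',cv2.resize(f['img'][155:235,230:335],None,fx=6,fy=6))"
```

```text
5.85 F [1.5 0.7 6. ] T [ 0.173 -0.061 -0.038] ang 23.0 [516.3  43.4  96.3] 15.8
6.05 F [0.8 0.7 5.9] T [ 0.169 -0.095 -0.076] ang 24.0 [516.3  43.4  96.3] 15.4
```

View pics/s3.png

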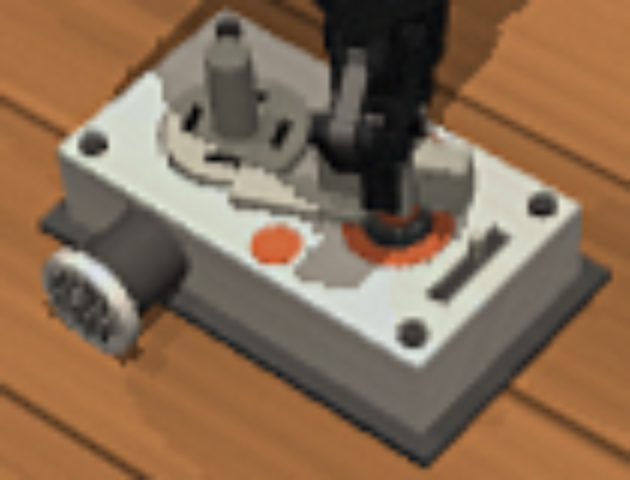

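The latch has turned with the gripper: the tab tip is now at crop (240,195), and the post at (480,240) is still near mid-slot. I'll continue to the stop.

```bash
for i in 1 2 ; do python3 -m jog '[[14,[0,0,0],[0,0,-1]],[14,[0,0,0],[0,0,-2]]]' >/dev/null; python3 q.py; done; python3 -m jog '[[14,[0,0,0],[0,0,0]]]' >/dev/null; python3 q.py
```

```text
6.3 F [0.4 1.  4.8] T [ 0.201 -0.231 -0.274] ang 26.0 [516.3  43.4  96.3] 15.4
6.5 F [1.  0.1 5.3] T [ 0.279 -0.254 -0.413] ang 28.0 [516.3  43.4  96.3] 15.7
6.6 F [1.3 1.4 5.1] T [ 0.222 -0.209 -0.348] ang 28.0 [516.3  43.4  96.3] 15.6
```

Stop found at about 24.5°, with the torque rising 0.07 N m per degree as expected. I'll back off and stroke the other way.

```bash
python3 -m jog '[[14,[0,0,0],[0,0,3]],[14,[0,0,0],[0,0,6]],[14,[0,0,0],[0,0,9]],[14,[0,0,0],[0,0,12]],[14,[0,0,0],[0,0,15]],[14,[0,0,0],[0,0,18]],[14,[0,0,0],[0,0,21]],[14,[0,0,0],[0,0,24]],[14,[0,0,0],[0,0,26]],[14,[0,0,0],[0,0,26]]]' >/dev/null; python3 q.py;  for i in 1 2; do python3 -m jog '[[14,[0,0,0],[0,0,1]],[14,[0,0,0],[0,0,2]]]' >/dev/null; python3 q.py; done
```

```text
7.6 F [0.7 0.4 6.8] T [ 0.072  0.153 -0.098] ang 1.9 [516.   43.4  96.3] 15.8
7.8 F [-0.7  0.3  6.9] T [0.027 0.238 0.123] ang -0.1 [516.   43.4  96.3] 15.5
8.0 F [-1.1 -0.1  8. ] T [-0.022  0.276  0.059] ang -2.1 [516.   43.4  96.3] 15.2
```

```bash
for i in 1 2 ; do python3 -m jog '[[14,[0,0,0],[0,0,1]],[14,[0,0,0],[0,0,2]]]' >/dev/null; python3 q.py; done; for i in 1 2 ; do python3 -m jog '[[14,[0,0,0],[0,0,1]],[14,[0,0,0],[0,0,1]]]' >/dev/null; python3 q.py; done
```

```text
8.2 F [-0.8 -0.1  7.6] T [0.041 0.299 0.059] ang -4.1 [515.9  43.4  96.3] 15.8
8.4 F [-1.3  0.8  8. ] T [0.039 0.316 0.047] ang -6.1 [516.   43.4  96.3] 15.4
8.6 F [-1.2  0.   7.4] T [ 0.025  0.349 -0.06 ] ang -7.1 [515.9  43.3  96.3] 15.7
8.8 F [-2.4  0.2  7.3] T [0.061 0.325 0.028] ang -8.1 [515.9  43.4  96.3] 15.2
```

```bash
for i in 1 2 3; do python3 -m jog '[[14,[0,0,0],[0,0,1]],[14,[0,0,0],[0,0,1.5]]]' >/dev/null; python3 q.py; done
```

```text
9.0 F [-1.5  0.8  6.8] T [0.116 0.357 0.082] ang -9.6 [515.9  43.4  96.3] 15.6
9.2 F [-0.8  0.8  7.7] T [0.012 0.41  0.196] ang -11.1 [515.9  43.4  96.3] 16.0
9.4 F [-2.2  0.9  8.7] T [0.073 0.5   0.301] ang -12.6 [515.9  43.4  96.3] 15.9
```

```bash
python3 -m jog '[[14,[0,0,0],[0,0,0.7]],[14,[0,0,0],[0,0,0.7]]]' >/dev/null; python3 q.py; python3 -m jog '[[14,[0,0,0],[0,0,-3]],[14,[0,0,0],[0,0,-6]],[14,[0,0,0],[0,0,-9]],[14,[0,0,0],[0,0,-12]],[14,[0,0,0],[0,0,-15]],[14,[0,0,0],[0,0,-18]],[14,[0,0,0],[0,0,-21]],[14,[0,0,0],[0,0,-24]],[14,[0,0,0],[0,0,-27]],[14,[0,0,0],[0,0,-30]],[14,[0,0,0],[0,0,-33]],[14,[0,0,0],[0,0,-36]],[14,[0,0,0],[0,0,-38]],[14,[0,0,0],[0,0,-38]]]' >/dev/null; python3 q.py; for i in 1 ; do python3 -m jog '[[14,[0,0,0],[0,0,-1]],[14,[0,0,0],[0,0,-1.5]]]' >/dev/null; python3 q.py; done
```

```text
9.6 F [-2.   0.1  8.3] T [0.057 0.409 0.2  ] ang -13.3 [515.9  43.4  96.3] 15.7
11.0 F [2.1 0.7 5.6] T [ 0.165 -0.066  0.111] ang 24.8 [516.3  43.4  96.3] 15.6
11.2 F [1.2 0.6 5.5] T [ 0.203 -0.156 -0.061] ang 26.3 [516.3  43.4  96.3] 15.9
```

```bash
for i in 1 2 3; do python3 -m jog '[[14,[0,0,0],[0,0,-1]],[14,[0,0,0],[0,0,-1.5]]]' >/dev/null; python3 q.py; done
```

```text
11.4 F [ 0.9 -0.3  5.8] T [ 0.254 -0.132 -0.058] ang 27.8 [516.3  43.4  96.3] 15.3
11.6 F [1.  2.  5.9] T [ 0.246 -0.141 -0.074] ang 29.3 [516.3  43.5  96.3] 15.4
11.8 F [1.8 1.8 5.8] T [ 0.227 -0.16  -0.107] ang 30.8 [516.3  43.4  96.3] 15.5
```

```bash
for i in 1 2 3 4; do python3 -m jog '[[14,[0,0,0],[0,0,-1]],[14,[0,0,0],[0,0,-1.5]]]' >/dev/null; python3 q.py; done;python3 -c "
from h import *
f=grab('scene');cv2.imwrite('pics/s4.png',cv2.resize(f['img'][155:235,230:335],None,fx=6,fy=6))"
```

```text
12.0 F [1.1 1.2 6.3] T [ 0.232 -0.279 -0.091] ang 32.3 [516.4  43.5  96.3] 15.7
12.2 F [1.3 0.2 5.2] T [ 0.223 -0.194 -0.108] ang 33.8 [516.4  43.5  96.3] 15.3
12.4 F [2.1 1.6 5.7] T [ 0.335 -0.226 -0.028] ang 35.3 [516.4  43.5  96.3] 15.8
12.6 F [2.  2.  5.1] T [ 0.278 -0.263 -0.089] ang 36.8 [516.4  43.5  96.3] 15.7
```

View pics/s4.png

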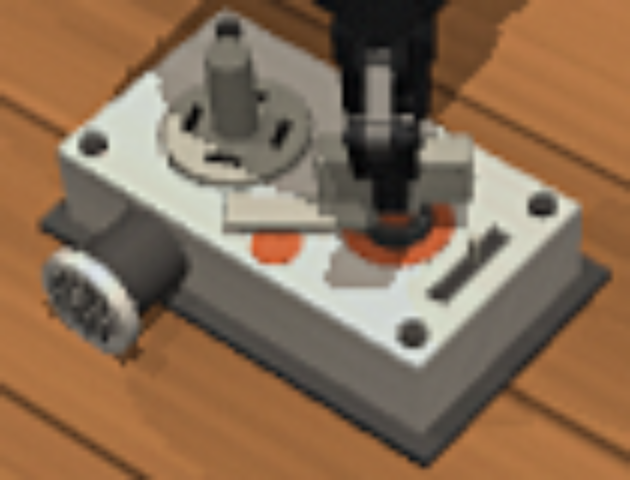

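The latch is free: the tab now lies at crop (270,215), clear of the die, and the post at (478,242) is upright. I'll swing on to about 84°.

```bash
python3 -m jog '[[14,[0,0,0],[0,0,-3]],[14,[0,0,0],[0,0,-6]],[14,[0,0,0],[0,0,-9]],[14,[0,0,0],[0,0,-12]],[14,[0,0,0],[0,0,-15]],[14,[0,0,0],[0,0,-18]]]' >/dev/null; python3 q.py; python3 -m jog '[[14,[0,0,0],[0,0,-3]],[14,[0,0,0],[0,0,-6]],[14,[0,0,0],[0,0,-9]],[14,[0,0,0],[0,0,-12]],[14,[0,0,0],[0,0,-15]],[14,[0,0,0],[0,0,-18]],[14,[0,0,0],[0,0,-21]],[14,[0,0,0],[0,0,-24]],[14,[0,0,0],[0,0,-27]],[14,[0,0,0],[0,0,-30]],[14,[0,0,0],[0,0,-30]]]' >/dev/null; python3 q.py
python3 -m jog '[[14,[0,0,0],[0,0,0]],[30,[0,0,0],[0,0,0]],[40,[0,0,0],[0,0,0]],[40,[0,0,0],[0,0,0]],[40,[0,0,-30],[0,0,0]],[40,[0,0,-70],[0,0,0]],[40,[0,0,-100],[0,0,0]],[40,[0,0,-100],[0,0,0]]]'; python3 -c "
from h import *
st()"
```

```text
13.25 F [3.4 2.6 4. ] T [ 0.593 -0.44  -0.105] ang 54.9 [516.6  43.6  96.3] 15.6
14.35 F [2.9 6.5 3.6] T [ 1.033 -0.622  0.055] ang 84.9 [516.7  43.9  96.3] 15.4
time: 15.15
ee_pos: [516.9, 43.2, 198.9]
tcp_rot: [0.003, 0.061, 0.998, -0.0]
wrist_force: [0.6, -0.3, -0.7]
grip_width: 40.2
t 15.15 p [516.9  43.2 198.9] F [ 0.6 -0.3 -0.7] T [ 0.003 -0.001  0.021] w 40.2 
 [[-0.992  0.123  0.006]
 [ 0.123  0.992 -0.001]
 [-0.006  0.    -1.   ]] j [-0.074  0.273 -0.193  1.099 -0.     0.049]
```

```bash
python3 -m jog '[[40,[-7.7,-45,0],[0,0,0]],[40,[-7.7,-88.9,0],[0,0,0]],[40,[-7.7,-88.9,0],[0,0,0]],[40,[-7.7,-88.9,0],[0,0,0]]]'; python3 -c "
from h import *
f=grab('scene');cv2.imwrite('pics/s5.png',cv2.resize(f['img'][85:235,210:350],None,fx=4,fy=4))"
```

```text
time: 15.55
ee_pos: [511.8, -46.4, 194.7]
tcp_rot: [-0.0, 0.062, 0.998, 0.0]
wrist_force: [0.4, 0.7, -0.3]
grip_width: 40.3
```

View pics/s5.png

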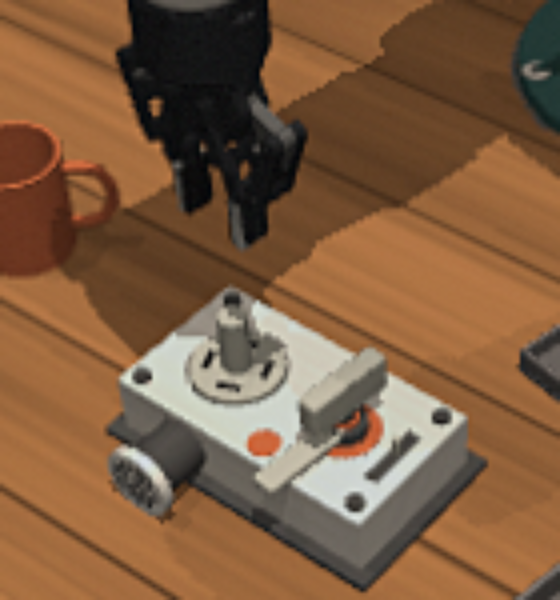

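The latch is swung about a quarter turn, with its tab at crop (295,465). The stub at (235,340) is free and the post is upright. Next I'll descend on the stub.

```bash
python3 -m jog '[[45,[-2,0,45],[0,0,0]],[45,[-2,0,85],[0,0,0]],[45,[-2,0,108],[0,0,0]],[45,[-2,0,108],[0,0,0]],[45,[-2,0,108],[0,0,0]]]' 60; python3 -m jog '[[18,[0,0,0],[0,0,0]],[18,[0,0,0],[0,0,0]],[18,[0,0,0],[0,0,0]],[18,[0,0,0],[0,0,0]],[18,[0,0,0],[0,0,0]],[18,[0,0,0],[0,0,0]]]' 60; python3 q.py
```

```text
time: 16.1
ee_pos: [514.3, -45.2, 87.8]
tcp_rot: [-0.0, 0.061, 0.998, 0.0]
wrist_force: [0.1, -0.2, 0.3]
grip_width: 44.7
time: 16.7
ee_pos: [515.0, -46.0, 88.7]
tcp_rot: [0.001, 0.061, 0.998, 0.0]
wrist_force: [-1.5, 1.8, 7.6]
grip_width: 18.9
16.7 F [-1.5  1.8  7.6] T [0.344 0.178 0.048] ang 84.7 [515.  -46.   88.7] 18.9
```

```bash
python3 -m jog '[[18,[0,0,-3],[0,0,0]],[18,[0,0,-8],[0,0,0]],[18,[0,0,-14],[0,0,0]],[18,[0,0,-25],[0,0,0]],[18,[0,0,-25],[0,0,0]]]'; python3 q.py; python3 -m jog '[[18,[0,0,-20],[0,0,0]],[18,[0,0,-40],[0,0,0]],[18,[0,0,-60],[0,0,0]],[18,[0,0,-75],[0,0,0]],[18,[0,0,-75],[0,0,0]]]'; python3 -c "
from h import *
st()"
```

```text
time: 17.2
ee_pos: [514.9, -46.2, 113.9]
tcp_rot: [0.001, 0.061, 0.998, -0.0]
wrist_force: [0.5, 0.3, -2.1]
grip_width: 18.9
17.2 F [ 0.5  0.3 -2.1] T [-0.004 -0.019 -0.   ] ang 84.7 [514.9 -46.2 113.9] 18.9
time: 17.7
ee_pos: [515.0, -46.2, 188.9]
tcp_rot: [0.001, 0.061, 0.998, -0.0]
wrist_force: [-0.2, -0.4, -2.1]
grip_width: 19.2
t 17.7 p [515.  -46.2 188.9] F [-0.2 -0.4 -2.1] T [-0.009  0.009  0.03 ] w 19.2 
 [[-0.992  0.123  0.003]
 [ 0.123  0.992 -0.001]
 [-0.003 -0.    -1.   ]] j [-0.247  0.278 -0.214  1.076 -0.    -0.124]
```

```bash
python3 -m jog '[[18,[1,20,0],[0,0,0]],[18,[3,55,0],[0,0,0]],[18,[6,95,0],[0,0,0]],[18,[8,135,0],[0,0,0]],[18,[10,175,0],[0,0,0]],[18,[12,215,0],[0,0,0]],[18,[14,255,0],[0,0,0]],[18,[16,290,0],[0,0,0]],[18,[16.7,305,0],[0,0,0]],[18,[16.7,313,0],[0,0,0]],[18,[16.7,313,0],[0,0,0]],[18,[16.7,313,0],[0,0,0]],[18,[16.7,313,30],[0,0,0]],[18,[16.7,313,60],[0,0,0]],[18,[16.7,313,85],[0,0,0]],[18,[16.7,313,100],[0,0,0]],[18,[16.7,313,110],[0,0,0]],[18,[16.7,313,110],[0,0,0]]]'; python3 -c "
from h import *
st()
for n in('top','scene'):
    f=grab(n)
    X=np.array(bot.get_state()['ee_pos']);print(n,proj(f,X),proj(f,np.array([537,267,5.])))
    cv2.imwrite('pics/s6.png',cv2.resize(f['img'][100:300,280:440],None,fx=3,fy=3))"
```

```text
time: 19.5
ee_pos: [535.6, 265.6, 76.5]
tcp_rot: [-0.001, 0.062, 0.998, -0.0]
wrist_force: [-0.6, -0.8, -1.4]
grip_width: 19.2
t 19.5 p [535.6 265.6  76.5] F [-0.6 -0.8 -1.4] T [-0.053 -0.011  0.006] w 19.2 
 [[-0.992  0.124 -0.001]
 [ 0.124  0.992 -0.001]
 [ 0.001 -0.001 -1.   ]] j [ 0.324  0.493 -0.195  0.884 -0.     0.448]
top (np.float64(252.90793799429457), np.float64(213.39517167485013)) (np.float64(256.82617456778314), np.float64(214.27750289971368))
scene (np.float64(368.9218453370172), np.float64(231.78917015560256)) (np.float64(366.08606107334157), np.float64(250.46809076275792))
```

View pics/s6.png

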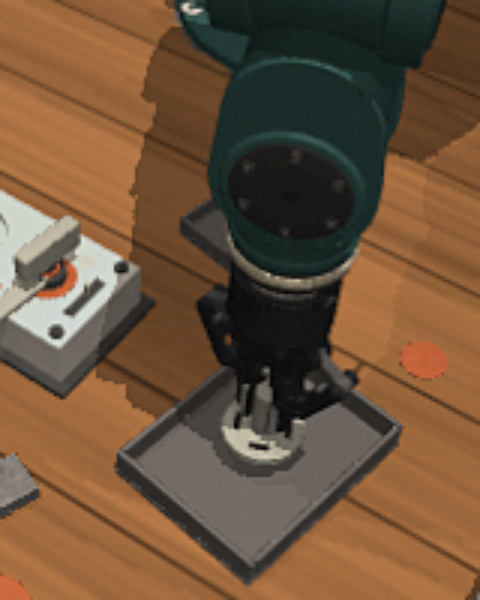

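The die hangs upright over the middle of the tray, disc at crop (262,435). I'll lower it until it makes contact.

```bash
python3 -m jog '[[18,[0,0,12],[0,0,0]],[18,[0,0,20],[0,0,0]],[18,[0,0,24],[0,0,0]],[18,[0,0,25],[0,0,0]],[18,[0,0,25],[0,0,0]]]' >/dev/null; python3 q.py; for i in 1 2 3; do python3 -m jog '[[18,[0,0,0.5],[0,0,0]],[18,[0,0,1],[0,0,0]]]' >/dev/null; python3 q.py; done
```

```text
20.1 F [ 0.5 -0.2 -1.9] T [ 0.024 -0.037  0.005] ang 84.7 [535.9 266.7  52.2] 19.1
20.3 F [-0.5 -0.7 -2. ] T [-0.034 -0.067  0.002] ang 84.7 [536.1 266.7  51.5] 19.2
20.5 F [ 1.4  0.5 -2.2] T [-0.008  0.015 -0.035] ang 84.7 [536.  266.7  50.3] 18.8
20.7 F [-4.9 -1.1 12.2] T [-0.275  0.863 -0.09 ] ang 84.7 [535.9 266.7  49.7] 19.0
```

Contact at TCP z = 49.7, as predicted. I'll release, opening slowly, then rise clear.

```bash
python3 -m jog '[[22,[0,0,-0.3],[0,0,0]],[28,[0,0,-0.3],[0,0,0]],[40,[0,0,-0.3],[0,0,0]],[45,[0,0,-0.3],[0,0,0]],[45,[0,0,-0.3],[0,0,0]],[45,[0,0,-10],[0,0,0]],[45,[0,0,-40],[0,0,0]],[45,[0,0,-80],[0,0,0]],[45,[0,0,-120],[0,0,0]],[45,[0,0,-150],[0,0,0]],[45,[0,0,-150],[0,0,0]]]'; python3 -m jog '[[45,[0,150,-50],[0,0,0]],[45,[0,150,-50],[0,0,0]],[45,[0,150,-50],[0,0,0]],[45,[0,150,-50],[0,0,0]],[45,[0,150,-50],[0,0,0]]]'; python3 -c "
from h import *
st()
f=grab('top');a=f['img'][90:310,200:500].copy();cv2.imwrite('pics/t7.png',cv2.resize(a,None,fx=2.6,fy=2.6))
g=grab('scene');Z=f
for n,f in(('top',f),('scene',g)):
    us=(240,290,180,250) if n=='top' else (310,420,200,300)
    P=np.array([dep(f,u,v) for u in range(us[0],us[1]) for v in range(us[2],us[3]) if f['z_map'][v,u]>0])
    k=(abs(P[:,0]-537)<45)&(abs(P[:,1]-267)<45)
    for lo,hi in((10,18),(50,66)):
        Q=P[k&(P[:,2]>lo)&(P[:,2]<hi)];print(n,lo,len(Q),np.round(Q.mean(0),1) if len(Q) else '', cv2.minAreaRect(Q[:,:2].astype(np.float32)) if len(Q) else '')
"
```

```text
time: 21.8
ee_pos: [537.4, 267.2, 204.1]
tcp_rot: [0.003, 0.061, 0.998, 0.001]
wrist_force: [-0.1, 0.1, -0.3]
grip_width: 45.2
time: 22.3
ee_pos: [554.2, 416.8, 248.8]
tcp_rot: [-0.0, 0.06, 0.998, -0.0]
wrist_force: [-0.4, -0.4, -0.5]
grip_width: 44.8
t 22.3 p [554.2 416.8 248.8] F [-0.4 -0.4 -0.5] T [-0.045 -0.029  0.012] w 44.8 
 [[-0.993  0.121 -0.   ]
 [ 0.121  0.993 -0.   ]
 [ 0.    -0.    -1.   ]] j [ 0.528  0.574  0.439  1.436 -0.     0.649]
top 10 315 [531.5 264.3  12.8] ((531.9747314453125, 265.100341796875), (61.49361038208008, 60.93898010253906), 46.7210578918457)
top 50 50 [531.6 265.   56.9] ((531.7188110351562, 265.0594787597656), (18.120214462280273, 18.171586990356445), 48.576141357421875)
scene 10 363 [541.4 269.8  12.9] ((537.5360107421875, 268.5876770019531), (60.31500244140625, 62.036529541015625), 28.06801986694336)
scene 50 63 [537.8 267.7  56.6] ((535.801513671875, 266.13916015625), (21.570613861083984, 18.339908599853516), 51.75682067871094)
```

View pics/t7.png

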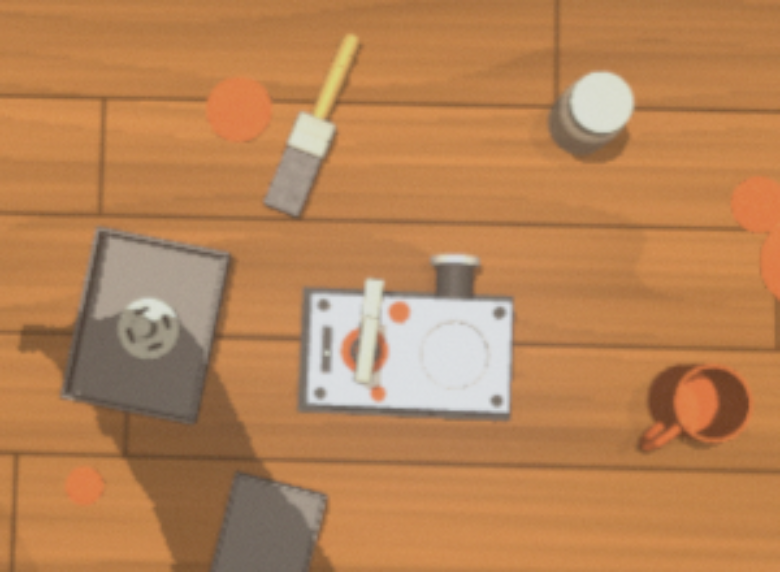

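The die stands in the middle of the tray at (148,328). The latch is open at (370,330), the recess is empty, and the mug, jar and brush haven't moved.

```bash
python3 -c "
from h import *
print(bot.finish_job())"
```

```text
the job is handed in; nothing more can be done
None
```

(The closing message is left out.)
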